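# Free the jammed descaler cartridges and lock them in the dock

## Robot

A 6-joint arm with a two-finger parallel gripper is mounted at the origin on the work surface. World frame = base frame: x ahead of the robot, y to its left, z up, the work surface at z = 0. Lengths are in m, angles in rad, forces in N, time in s.
With the tool pointing down it reaches from about 0.275 to 0.825 m from the base axis. Payload 4.9 kg.
Tool frame: the origin (TCP) lies midway between the tips of the shut fingers; the grasp point (between the pads) lies 19 mm behind it (grip_point_offset is the distance from the TCP to the grasp point, in m); z points along the fingers, y is the line along which they close (so a half turn about z gives the same grasp; the last joint's range is limited). The gripper opens to 85 mm and grips with 20 to 120 N. Pads are 22 mm wide; open, the fingers measure 114 mm over their backs; the gripper's body (76 mm by 85 mm) begins 54 mm behind the grasp point. The pads swing forward as they close: fully open they stand 13 mm farther back than shut.
Start: joints at [0.97, 0.326, -0.193, 1.052, 0, 1.437], TCP at [0.248, 0.491, 0.202] pointing down, gripper open.
Joint ranges: [-2.65, 2.65], [-0.97, 1.79], [-1.3, 1.35], [-1.93, 2.1], [-1.47, 1.37], [-3.14, 3.14]. Speed limits (rad/s): [2.57, 2.57, 3.14, 3.14, 3.14, 3.14].

## Interface

Orientations are given as a rotation vector (axis times angle).
In Python, from cell import * gives the robot as it stands. Calls block until the motion is done:
- movep(position, orientation): joint-space move of the TCP to a pose.
- move_l(position, velocity=0.15, rot=None, until_force=None): straight line of the TCP; rot=None keeps the orientation; velocity is the mean speed in m/s. With until_force (N) it stops when the force on the tool has changed by that much, and returns True; else False.
- set_joints(angles): joint-space move.
- let_go() and grab(newtons=None): open the fingers fully, or close them until they stop; newtons is the grip in N (None keeps the last).
- sleep(seconds).
- ik(position, orientation): joint angles nearest the present ones, or None.
- get_state(): the state.
- grab_frame(name): name is "side" or "top"; returns a dict with "img" (400x640x3 uint8, red, green, blue), "fx", "fy", "cx", "cy" (pixels), "cam_to_world" (4x4, takes a point from camera to world coordinates). Camera axes: x right, y down, z forward; pixel columns grow to the right and rows downward; lengths in m; the calibration is good to about 2 mm. A picture is of the moment at which its call begins. There is no depth.
A pose or a line that the arm cannot do raises MotionError and nothing moves.
- sign_off(): hands the job in; it is judged then, once.
Trained networks look in the newest picture that a camera, given by its name, has taken for a name from the list of things; names that differ only in an ending like _2 or _b are one class to them, and where a whole thing is asked for, a point or a joint stands for the part that bears it (a point fixed in the world has none). Each returns a list of dicts, best first, with "score" (0 to 1); they miss things now and then, are a little off and sometimes report something else, mostly with a low value. They report only what shows in the picture. A call takes as long as a camera call.
- spot_in(camera, name): "centre" ([column, row] in pixels, amid what is visible of it).
- silhouettes(camera, name): "mask" (400x640 bool, what is visible of it) and "centre" ([column, row] in pixels, amid what is visible of it).
- tip_of(camera, name): "centre" ([column, row] in pixels: a listed point, or the origin of a listed thing).
The state is a dict: "clock": time; "q": joint angles; "joint_velocities": joint speeds; "tau": joint torques, N m; "position": TCP position; "eef_rot": TCP orientation; "contact_force": force on the tool from outside, world axes, zero at the start; "wrist_torque": the same for the moment, N m; "finger_gap": opening from 0.0 (shut) to 1.0 (fully open); "grasp_force": force on a finger pad.
Only numpy, scipy, OpenCV 4.12 (cv2) and the standard library are available. Lean on these libraries where they do the work, as an engineer would, in place of code of your own. Each camera call takes 0.05 s, during which the arm holds its last target. There are 200 camera calls.

## Task

Descaler cartridges are jammed in some of the sleeves of the plywood block: with the push dowel, shove every one of them right out of the far end of its sleeve onto the landing deck. Then, with the black dock's steel locking lever swung well open, drop each freed cartridge upright and fully home into a pocket of the dock, one to a pocket, and when all are in swing the lever fully shut over them. Lay the dowel back on the cork mat, pull no cartridge out of a sleeve with the fingers, and leave the other coffee things where they are.

Things in the scene. Friction and masses are not known exactly. Their poses are not given: they have to be found in the camera images.
- rack: Fixed plywood block 210 mm wide (y), 80 mm high, three sleeves along x at y = -70, 0, 70 mm. Origin: centre of underside. Sleeves: x -48 (near face) to 40 mm (far end); push to +x. Floor z 32; 40 wide, 42 high; clear roof. A sprung pad in each roof (x -3 to 13) grips a cartridge's rib: 5 to 12 N to push until past it. Landing deck z 30.5 mm, x 40 to 134, rim to z 36.
- mouth0 (a point): Centre of the near opening of sleeve 0 (rack y = -70 mm) in the near face, 45.5 mm above the shelf. The opening is 28 mm wide and 27 mm high, in a plate 8 mm thick: the dowel passes, a cartridge does not. Axes as the rack's.
- mouth1 (a point): Centre of the near opening of sleeve 1 (rack y = 0 mm) in the near face, 45.5 mm above the shelf. The opening is 28 mm wide and 27 mm high, in a plate 8 mm thick: the dowel passes, a cartridge does not. Axes as the rack's.
- mouth2 (a point): Centre of the near opening of sleeve 2 (rack y = 70 mm) in the near face, 45.5 mm above the shelf. The opening is 28 mm wide and 27 mm high, in a plate 8 mm thick: the dowel passes, a cartridge does not. Axes as the rack's.
- cart0: Descaler cartridge (None if absent), 60 g: white block 46 mm (x) x 36 (y) x 22 high, with a grey grip rib on top 30 (x) x 14 (y) x 14 high; 36 mm in all. Origin: centre of underside. Starts jammed in sleeve 0, centre within 6 mm of rack x = 0, its x along the sleeve. It is out of the sleeve when its centre is beyond rack x = 63 mm.
- cart1: Descaler cartridge (None if absent), 60 g: white block 46 mm (x) x 36 (y) x 22 high, with a grey grip rib on top 30 (x) x 14 (y) x 14 high; 36 mm in all. Origin: centre of underside. Starts jammed in sleeve 1, centre within 6 mm of rack x = 0, its x along the sleeve. It is out of the sleeve when its centre is beyond rack x = 63 mm.
- cart2: Descaler cartridge (None if absent), 60 g: white block 46 mm (x) x 36 (y) x 22 high, with a grey grip rib on top 30 (x) x 14 (y) x 14 high; 36 mm in all. Origin: centre of underside. Starts jammed in sleeve 2, centre within 6 mm of rack x = 0, its x along the sleeve. It is out of the sleeve when its centre is beyond rack x = 63 mm.
- dock: Fixed black dock, 200 mm long (x -115 to 85) x 76 wide, three pockets in a row at x = -50, 0, 50 mm. Pocket: 42 mm (dock x) x 52 mm (dock y), floor 8 mm above the shelf, walls to 28 mm. A cartridge goes in upright, its own x along dock y, either way round; its rib top is then 44 mm above the shelf. Origin: centre of underside.
- pocket0 (a point): Centre of the floor of pocket 0 (dock x = -50 mm), 8 mm above the shelf. Axes as the dock's. Any cartridge may go in any pocket.
- pocket1 (a point): Centre of the floor of pocket 1 (dock x = 0 mm), 8 mm above the shelf. Axes as the dock's. Any cartridge may go in any pocket.
- pocket2 (a point): Centre of the floor of pocket 2 (dock x = 50 mm), 8 mm above the shelf. Axes as the dock's. Any cartridge may go in any pocket.
- lever (a joint): Swing (rad) of the locking lever, a level steel bar 16 mm wide, 47 to 55 mm above the shelf, 157 mm long from an upright pivot at dock x = -100 mm, y = 0. 0 = shut, along dock +x over the pockets, at its stop; grows as it opens, clockwise from above, to dock -y; at most 1.75. Starts 0 to 0.35. Stays where left; about 1 N at the knob moves it.
- lever_knob (a point): Top of the lever's round upright black knob, 16 mm in diameter, standing 32 mm above the bar, its top 87 mm above the shelf; 120 mm from the pivot.
- lever_hinge (a point): Pivot of the lever, on its upright axis, 47 mm above the shelf. The pivot boss and cap, 28 mm in diameter, are 59 mm high.
- dowel: Loose beech push dowel, 120 g, 180 mm long along x, lying flat. Square handle 18 x 18 mm from x = -40 to 40 mm, round rod 16 mm thick to x = 125, square black rubber foot 18 x 18 mm with its pushing face at x = 140. Origin under the middle of the handle, on its underside; its axis is 9 mm higher. Balances at about x = 20 mm. Starts on the mat, foot roughly towards the rack.
- dowel_tip (a point): Centre of the dowel's pushing face (dowel x = 140 mm, 9 mm above its underside).
- mat: Fixed cork mat, 240 mm (its x) x 110 mm (its y), 2 mm thick. Origin at the centre of its underside, on the shelf. The dowel's handle must finally rest over the mat.
- saucer_a: Bystander, lower of the two stacked white saucers; leave it alone (not moved by more than 30 mm).
- saucer_b: Bystander, upper of the two stacked white saucers; leave it alone (not moved by more than 30 mm).
- jug: Bystander, glass milk jug; leave it alone (not moved by more than 30 mm).
- kitbox: Bystander, black descaling box with twist cap; leave it alone (not moved by more than 30 mm).
- cup: Bystander, white espresso cup; leave it alone (not moved by more than 30 mm).
- scoop: Bystander, coffee spoon; leave it alone (not moved by more than 30 mm).
- jar: Bystander, lidded jar; leave it alone (not moved by more than 30 mm).

How it is judged:
On the way, in this order (a step that is already met when the one before it is completed fails the run):
1. every cartridge is out of its sleeve (not (x of cart0 in the frame of rack between -0.06 and 0.058 m and y of cart0 in the frame of rack between -0.1 and 0.1 m and z of cart0 in the frame of rack below 0.05 m) and not (x of cart1 in the frame of rack between -0.06 and 0.058 m and y of cart1 in the frame of rack between -0.1 and 0.1 m and z of cart1 in the frame of rack below 0.05 m) and not (x of cart2 in the frame of rack between -0.06 and 0.058 m and y of cart2 in the frame of rack between -0.1 and 0.1 m and z of cart2 in the frame of rack below 0.05 m)), for 0.2 s.
2. every cartridge sits upright and home in a pocket of the dock, the lever still open (((horizontal distance between cart0 and pocket0 below 0.007 m and z of cart0 in the frame of pocket0 below 0.004 m) or (horizontal distance between cart0 and pocket1 below 0.007 m and z of cart0 in the frame of pocket1 below 0.004 m) or (horizontal distance between cart0 and pocket2 below 0.007 m and z of cart0 in the frame of pocket2 below 0.004 m)) and angle between each of cart0, cart1, cart2's own z axis and vertical below 0.12 rad and ((horizontal distance between cart1 and pocket0 below 0.007 m and z of cart1 in the frame of pocket0 below 0.004 m) or (horizontal distance between cart1 and pocket1 below 0.007 m and z of cart1 in the frame of pocket1 below 0.004 m) or (horizontal distance between cart1 and pocket2 below 0.007 m and z of cart1 in the frame of pocket2 below 0.004 m)) and ((horizontal distance between cart2 and pocket0 below 0.007 m and z of cart2 in the frame of pocket0 below 0.004 m) or (horizontal distance between cart2 and pocket1 below 0.007 m and z of cart2 in the frame of pocket1 below 0.004 m) or (horizontal distance between cart2 and pocket2 below 0.007 m and z of cart2 in the frame of pocket2 below 0.004 m)) and value of joint lever above 0.5 rad), for 0.2 s.
3. the locking lever is shut (value of joint lever below 0.1 rad), for 0.2 s.
At the end, for the whole second after the job is handed in: Every cartridge that was there sits upright in a pocket of the dock (centre within 7 mm of the pocket's, within 4 mm of its floor), the lever is within 0.1 rad of shut, and the dowel lies flat and at rest with the middle of its handle over the cork mat (((horizontal distance between cart0 and pocket0 below 0.007 m and z of cart0 in the frame of pocket0 below 0.004 m) or (horizontal distance between cart0 and pocket1 below 0.007 m and z of cart0 in the frame of pocket1 below 0.004 m) or (horizontal distance between cart0 and pocket2 below 0.007 m and z of cart0 in the frame of pocket2 below 0.004 m)) and angle between each of cart0, cart1, cart2's own z axis and vertical below 0.12 rad and ((horizontal distance between cart1 and pocket0 below 0.007 m and z of cart1 in the frame of pocket0 below 0.004 m) or (horizontal distance between cart1 and pocket1 below 0.007 m and z of cart1 in the frame of pocket1 below 0.004 m) or (horizontal distance between cart1 and pocket2 below 0.007 m and z of cart1 in the frame of pocket2 below 0.004 m)) and ((horizontal distance between cart2 and pocket0 below 0.007 m and z of cart2 in the frame of pocket0 below 0.004 m) or (horizontal distance between cart2 and pocket1 below 0.007 m and z of cart2 in the frame of pocket1 below 0.004 m) or (horizontal distance between cart2 and pocket2 below 0.007 m and z of cart2 in the frame of pocket2 below 0.004 m)) and value of joint lever below 0.1 rad and x of dowel in the frame of mat between -0.12 and 0.12 m and y of dowel in the frame of mat between -0.055 and 0.055 m and height (world z) of dowel below 0.012 m and angle between dowel's own x axis and vertical above 1.45 rad and linear speed of each of dowel, cart0, cart1, cart2 below 0.02 m/s); the robot touches nothing.
It fails at once if a cartridge is touched by the fingers while it is still in its sleeve (((x of cart0 in the frame of rack between -0.06 and 0.058 m and y of cart0 in the frame of rack between -0.1 and 0.1 m and z of cart0 in the frame of rack below 0.05 m) and contact force between the fingers and cart0 above 0.5 N) or ((x of cart1 in the frame of rack between -0.06 and 0.058 m and y of cart1 in the frame of rack between -0.1 and 0.1 m and z of cart1 in the frame of rack below 0.05 m) and contact force between the fingers and cart1 above 0.5 N) or ((x of cart2 in the frame of rack between -0.06 and 0.058 m and y of cart2 in the frame of rack between -0.1 and 0.1 m and z of cart2 in the frame of rack below 0.05 m) and contact force between the fingers and cart2 above 0.5 N)).
It fails at once if another coffee thing is moved more than 30 mm (distance of any of saucer_a, saucer_b, jug, kitbox, cup, scoop, jar from where it was at the start of the episode above 0.03 m).
Of cart0, cart1, cart2 only 2 to 3 are there at a start; the rules pass over those that are not, and their reading is None.
At some moment in a run one of dowel may be knocked a few centimetres aside while the robot is not near it.
It also fails if it takes over 210 s, if anything falls off the work surface, if the arm or the gripper's body presses on something with over 40 N, if the wrist force passes 120 N, or if a joint passes its speed limit or range.

## Working session

There is one attempt and no reset: what is moved stays moved. The work goes in short steps, each a Python script; the robot and the scene stay as the last script left them, time stands still between calls to the robot, and variables do not carry over. Pictures are saved under pics/ and viewed, at most 14 in all, crops included, and the job is handed in when it is done.

```bash
ls; mkdir -p pics; python3 - <<'E'
from cell import *
import cv2
for n in ("top","side"):
    f=grab_frame(n); cv2.imwrite(f"pics/{n}0.png",f["img"][:,:,::-1])
    print(n,f["fx"],f["fy"],f["cx"],f["cy"],f["cam_to_world"])
    for t in ["mouth0","mouth1","mouth2","rack","cart0","cart1","cart2","dock","pocket0","pocket1","pocket2","lever_knob","lever_hinge","dowel","dowel_tip","mat"]:
        print(t,[([round(float(c),1) for c in d["centre"]],round(float(d["score"]),2)) for d in tip_of(n,t)][:4])
s=get_state();print(s)
E
```

```text
pics
top 479.46899793602165 479.46899793602165 323.00633673980644 189.51288711830725 [[-0.0257675  -0.99433661  0.10310553  0.39919964]
 [-0.99965514  0.02615209  0.00237968 -0.02566911]
 [-0.00506263 -0.10300866 -0.99466758  1.54202965]
 [ 0.          0.          0.          1.        ]]
mouth0 [([262.6, 184.6], 0.91), ([262.1, 205.4], 0.76), ([264.4, 164.2], 0.71), ([320.0, 202.0], 0.63)]
mouth1 [([262.6, 184.6], 0.91), ([262.1, 205.4], 0.76), ([264.4, 164.2], 0.71), ([320.0, 202.0], 0.63)]
mouth2 [([262.6, 184.6], 0.91), ([262.1, 205.4], 0.76), ([264.4, 164.2], 0.71), ([320.0, 202.0], 0.63)]
rack [([249.0, 185.7], 0.92), ([340.4, 155.9], 0.75)]
cart0 [([379.2, 185.0], 0.38)]
cart1 [([379.2, 185.0], 0.38)]
cart2 [([379.2, 185.0], 0.38)]
dock [([207.2, 260.2], 0.7)]
pocket0 [([383.3, 185.0], 0.79), ([372.7, 218.0], 0.73), ([377.4, 202.9], 0.58)]
pocket1 [([383.3, 185.0], 0.79), ([372.7, 218.0], 0.73), ([377.4, 202.9], 0.58)]
pocket2 [([383.3, 185.0], 0.79), ([372.7, 218.0], 0.73), ([377.4, 202.9], 0.58)]
lever_knob [([383.4, 193.7], 0.84), ([263.0, 204.4], 0.56)]
lever_hinge [([378.
[... 1379 characters left out ...]
.7, 'q': array([ 9.69816411e-01,  3.26193933e-01, -1.92572018e-01,  1.05200916e+00,
        1.10657858e-05,  1.43660242e+00]), 'joint_velocities': array([ 4.68283520e-04, -1.17843147e-03,  2.33995025e-04,  6.32982238e-04,
        9.65190501e-05,  1.33484793e-04]), 'tau': array([-1.64250683e-03, -4.43324196e+01,  2.62753308e+01,  1.16938605e-03,
       -2.71658737e-04, -5.77136078e-06]), 'position': array([0.24751078, 0.49119396, 0.20189479]), 'eef_rot': array([-7.26586474e-01, -3.05641285e+00, -3.73471466e-05]), 'contact_force': array([-0.50904159,  1.01509389,  0.14520423]), 'wrist_torque': array([ 0.06360728, -0.02112582, -0.01917278]), 'grasp_force': 0.0, 'finger_gap': 0.9986637586129885}
```

View pictures.

```bash
python3 - <<'E'
import cv2
a=cv2.imread("pics/top0.png"); cv2.imwrite("pics/t0c.png",cv2.resize(a[100:280,170:440],None,fx=2.9,fy=2.9,interpolation=cv2.INTER_CUBIC))
a=cv2.imread("pics/side0.png"); cv2.imwrite("pics/s0c.png",cv2.resize(a[130:330,190:450],None,fx=2.9,fy=2.9,interpolation=cv2.INTER_CUBIC))
E
```

```text
(no output)
```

View pics/t0c.png

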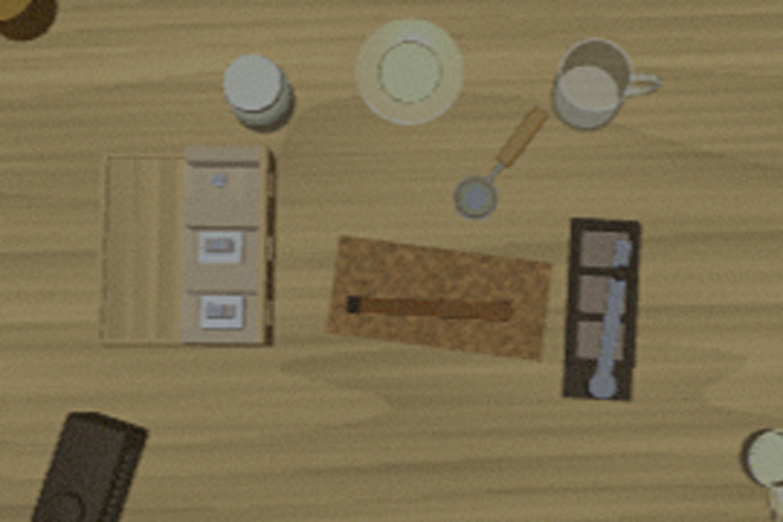

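View pics/s0c.png

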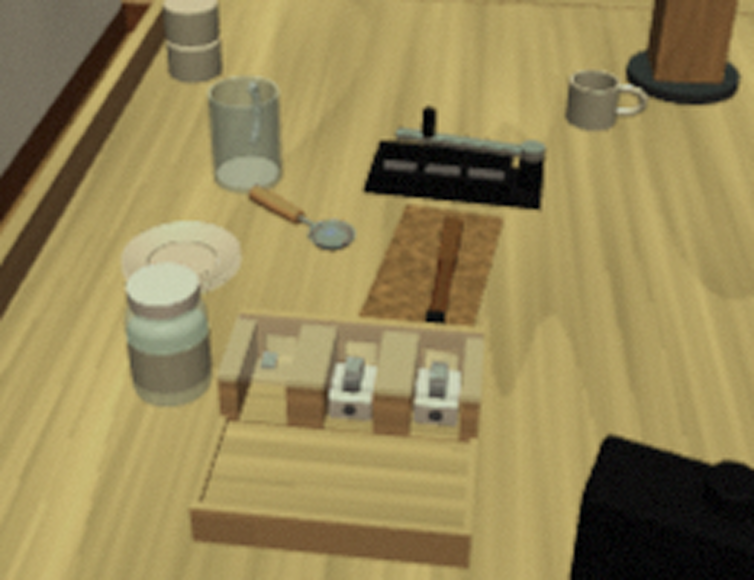

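The top view shows the rack at left with cartridges in the two sleeves nearer the robot (crop 220,245 and 220,311). The dowel lies on the mat, with its tip at crop (355,303). The dock is at right, with its hinge at crop (602,385). The side view confirms that there are two cartridges and that the third sleeve is empty. Next I fit the poses from both views.

```bash
cat > h.py <<'E'
from cell import *
import numpy as np, cv2
from scipy.optimize import least_squares, minimize
from scipy.spatial.transform import Rotation as Rn
def proj(f,P):
    M=np.linalg.inv(f["cam_to_world"]); p=np.atleast_2d(P)@M[:3,:3].T+M[:3,3]
    return np.c_[f["fx"]*p[:,0]/p[:,2]+f["cx"], f["fy"]*p[:,1]/p[:,2]+f["cy"]]
def ray(f,uv,z):
    M=f["cam_to_world"]; d=M[:3,:3]@[(uv[0]-f["cx"])/f["fx"],(uv[1]-f["cy"])/f["fy"],1]
    return M[:3,3]+d*(z-M[2,3])/d[2]
def tri(obs):   # [(frame,uv)..] -> 3d point
    A=[];b=[]
    for f,uv in obs:
        M=f["cam_to_world"]; d=M[:3,:3]@[(uv[0]-f["cx"])/f["fx"],(uv[1]-f["cy"])/f["fy"],1]; d/=np.linalg.norm(d)
        Q=np.eye(3)-np.outer(d,d); A.append(Q); b.append(Q@M[:3,3])
    return np.linalg.lstsq(np.vstack(A),np.hstack(b),rcond=None)[0]
def place(p,P):  # p=(x,y,yaw)
    c,s=np.cos(p[2]),np.sin(p[2]); P=np.atleast_2d(np.array(P,float))
    return np.c_[P[:,:2]@np.array([[c,s],[-s,c]])+p[:2],P[:,2]]
def box(x0,x1,y0,y1,z0,z1): return np.array([[x,y,z] for x in(x0,x1) for y in(y0,y1) for z in(z0,z1)])
def render(f,p,boxes,k=4):
    m=np.zeros((400*k,640*k),np.uint8)
    for b in boxes:
        u=proj(f,place(p,b))
        cv2.fillConvexPoly(m,cv2.convexHull(np.round((u+.5)*k).astype(np.int32)),1)
    return cv2.resize(m.astype(np.float32),(640,400),interpolation=cv2.INTER_AREA)
def maskfit(obs,boxes,p0):  # obs [(frame,mask)]
    def cost(d):
        p=np.array(p0)+d*[.01,.01,.1]; c=0
        for f,m in obs:
            r=render(f,p,boxes); c+=np.abs(r-m).sum()/m.sum()
        return c
    best=minimize(cost,np.zeros(3),method="Nelder-Mead",options=dict(initial_simplex=[[0,0,0],[1,0,0],[0,1,0],[0,0,1]],xatol=.01,fatol=1e-4,maxiter=150))
    return np.array(p0)+best.x*[.01,.01,.1],best.fun
RACK=[box(-.048,.04,-.105,.105,0,.08),box(.04,.134,-.105,.105,0,.036)]
DOCK=[box(-.115,.085,-.038,.038,0,.028)]
DOWEL=[box(-.04,.125,-.009,.009,0,.018),box(.125,.14,-.009,.009,0,.018)]
def down(a):  # tool z down, tool y at world angle a
    y=np.array([np.cos(a),np.sin(a),0]); z=np.array([0,0,-1.]); return Rn.from_matrix(np.c_[np.cross(y,z),y,z]).as_rotvec()
def best(pos,a):  # choose the half turn with the smaller wrist angle
    c=[(abs(q[5]),down(b)) for b in(a,a+np.pi) if (q:=ik(pos,down(b))) is not None]
    return min(c,key=lambda t:t[0])[1]
E
python3 - <<'E'
from h import *
import pickle
F={n:grab_frame(n) for n in("top","side")}
def sil(n,t,z=0):
    r=silhouettes(n,t); return r
S={}
for t in("rack","dock","lever","dowel","mat","cart0"):
    for n in F:
        S[n,t]=silhouettes(n,t); print(t,n,[(round(float(d["score"]),2),np.round(d["centre"]).tolist(),int(d["mask"].sum())) for d in S[n,t]][:4])
pickle.dump((F,S),open("s0.pkl","wb"))
f=F["top"]
for nm,uv,z in[("rack",(249,185.7),0),("m1",(262.6,184.6),.0455),("m2",(262.1,205.4),.0455),("m0",(264.4,164.2),.0455),("p0",(372.7,218),.008),("p1",(377.4,202.9),.008),("p2",(383.3,185),.008),("knob",(383.4,193.7),.087),("hinge",(378.6,232.1),.047),("dowel",(331.9,206.2),.002),("tip",(288.8,203.4),.011),("mat",(317.3,202),0)]: print(nm,ray(f,uv,z).round(4))
for nm,a,b in[("m1",(262.6,184.6),(0,0)),("p0",(372.7,218),(356.4,192.3)),("p1",(377.4,202.9),(339.9,192)),("p2",(383.3,185),(327.6,187.5)),("knob",(383.4,193.7),(337.3,168)),("hinge",(378.6,232.1),(372.6,183.4)),("dowel",(331.9,206.2),(344.9,216.3)),("tip",(288.8,203.4),(340.2,240.9))]: print("tri",nm,tri([(F["top"],a),(F["side"],b)]).round(4))
E
```

```text
rack top [(0.64, [235.0, 184.0], 4087)]
rack side [(0.58, [308.0, 282.0], 7317), (0.52, [254.0, 215.0], 584)]
dock top [(0.75, [376.0, 206.0], 1579)]
dock side [(0.7, [345.0, 185.0], 1396)]
lever top [(0.72, [384.0, 208.0], 273)]
lever side [(0.69, [351.0, 178.0], 259)]
dowel top [(0.88, [317.0, 208.0], 307), (0.75, [234.0, 182.0], 4119)]
dowel side [(0.54, [345.0, 220.0], 223)]
mat top [(0.81, [319.0, 199.0], 2280), (0.28, [318.0, 206.0], 300)]
mat side [(0.66, [339.0, 222.0], 1216)]
cart0 top []
cart0 side [(0.7, [335.0, 273.0], 114), (0.43, [312.0, 270.0], 121)]
rack [0.5778 0.2173 0.    ]
m1 [0.5748 0.1673 0.0455]
m2 [0.5094 0.1697 0.0455]
m0 [0.6395 0.1608 0.0455]
p0 [ 0.4626 -0.1784  0.008 ]
p1 [ 0.5105 -0.1952  0.008 ]
p2 [ 0.5677 -0.2163  0.008 ]
knob [ 0.5324 -0.2058  0.087 ]
hinge [ 0.4168 -0.1912  0.047 ]
dowel [ 0.5041 -0.0492  0.002 ]
tip [0.5161 0.0886 0.011 ]
mat [ 0.5191 -0.0025  0.    ]
tri m1 [0.7214 0.2753 0.5813]
tri p0 [ 0.4658 -0.1782  0.0115]
tri p1 [ 0.5175 -0.1965 -0.0021]
tri p2 [ 0.5675 -0.2171  0.0014]
tri knob [ 0.5343 -0.2063  0.0832]
tri hinge [ 0.4175 -0.1919  0.0407]
tri dowel [ 0.5032 -0.0491  0.0025]
tri tip [0.5135 0.0884 0.0154]
```

```bash
python3 - <<'E'
from h import *
import pickle
F,S=pickle.load(open("s0.pkl","rb"))
def O(t,ns,extra=None):
    o=[]
    for n in ns:
        m=S[n,t][0]["mask"].copy()
        if extra: m|=S[n,extra][0]["mask"]
        o.append((F[n],cv2.morphologyEx(m.astype(np.uint8),cv2.MORPH_CLOSE,np.ones((3,3))).astype(np.float32)))
    return o
P={"rack":(.575,.215,1.54),"dock":(.513,-.197,-.05),"dowel":(.504,-.049,1.5),"mat":(.519,-.0025,1.4)}
MAT=[box(-.12,.12,-.055,.055,0,.002)]
B={"rack":RACK,"dock":DOCK,"dowel":[b+[0,0,.002] for b in DOWEL],"mat":MAT}
for t in P:
    ex={"dock":"lever","mat":"dowel"}.get(t); bx=B[t]
    if t=="dock":
        th=.1; 
    for ns in(("top",),("side",),("top","side")):
        bb=bx
        p,c=maskfit(O(t,ns,ex if t=="mat" else None),bb,P[t]); print(t,ns,p.round(4),round(c,3))
    P[t]=p
# lever fit about hinge (includes theta): free x,y,yaw
LV=[box(0,.157,-.008,.008,.047,.055),box(.112,.128,-.008,.008,.055,.087),box(-.013,.013,-.013,.013,.028,.059)]
for ns in(("top",),("side",),("top","side")): print("lever",ns,maskfit(O("lever",ns),LV,(.417,-.192,-.12)))
# overlay
for n in F:
    k=4; im=cv2.resize(F[n]["img"][:,:,::-1].copy(),None,fx=k,fy=k,interpolation=cv2.INTER_CUBIC)
    for t in("rack","dock","dowel"):
        for b in B[t]:
            u=((proj(F[n],place(P[t],b))+.5)*k).round().astype(int)
            for i in range(8):
                for j in(1,2,4):
                    if not i&j: cv2.line(im,tuple(map(int,u[i])),tuple(map(int,u[i|j])),(0,0,255),1)
    pk=place(P["dock"],[box(x-.021,x+.021,-.026,.026,.028,.028)[[0,2,6,4]] for x in(-.05,0,.05)][0])
    for x in(-.05,0,.05):
        u=((proj(F[n],place(P["dock"],box(x-.021,x+.021,-.026,.026,.028,.028)[[0,2,6,4]]))+.5)*k).round().astype(int); cv2.polylines(im,[u.astype(np.int32)],True,(0,255,0),1)
    c=im[140*4:240*4,200*4:400*4] if n=="top" else im[160*4:310*4,245*4:400*4]
    cv2.imwrite(f"pics/o_{n}.png",c)
E
```

```text
rack ('top',) [0.5767 0.2163 1.544 ] 0.029
rack ('side',) [0.5758 0.22   1.5362] 0.062
rack ('top', 'side') [0.5767 0.2177 1.5404] 0.1
dock ('top',) [ 0.516  -0.1959 -0.112 ] 0.065
dock ('side',) [ 0.5161 -0.1974 -0.0441] 0.212
dock ('top', 'side') [ 0.5155 -0.1956 -0.0869] 0.288
dowel ('top',) [ 0.5028 -0.0529  1.4978] 0.176
dowel ('side',) [ 0.5023 -0.0631  1.4916] 0.272
dowel ('top', 'side') [ 0.5025 -0.0541  1.4918] 0.477
mat ('top',) [ 0.5188 -0.0151  1.4118] 0.03
mat ('side',) [ 0.5122 -0.0487  1.4156] 0.18
mat ('top', 'side') [ 0.5184 -0.0167  1.4131] 0.292
lever ('top',) (array([ 0.41884505, -0.18716513, -0.18570497]), np.float64(0.306547611951828))
lever ('side',) (array([ 0.41631967, -0.18894972, -0.15618441]), np.float64(0.4264846742153168))
lever ('top', 'side') (array([ 0.41627807, -0.18849769, -0.17118977]), np.float64(0.7437371015548706))
```

View pics/o_top.png

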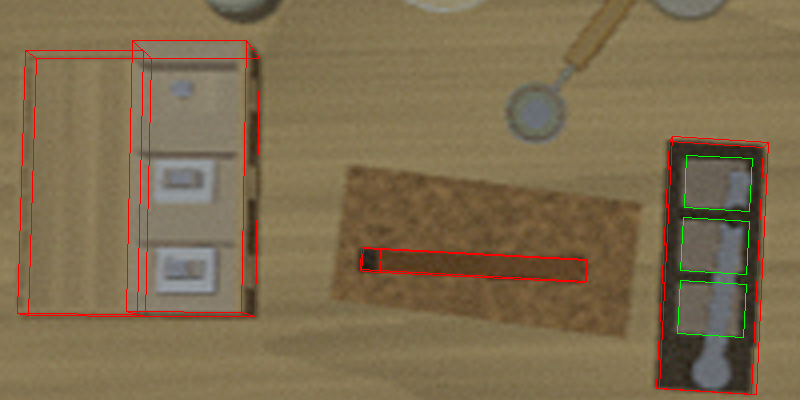

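View pics/o_side.png

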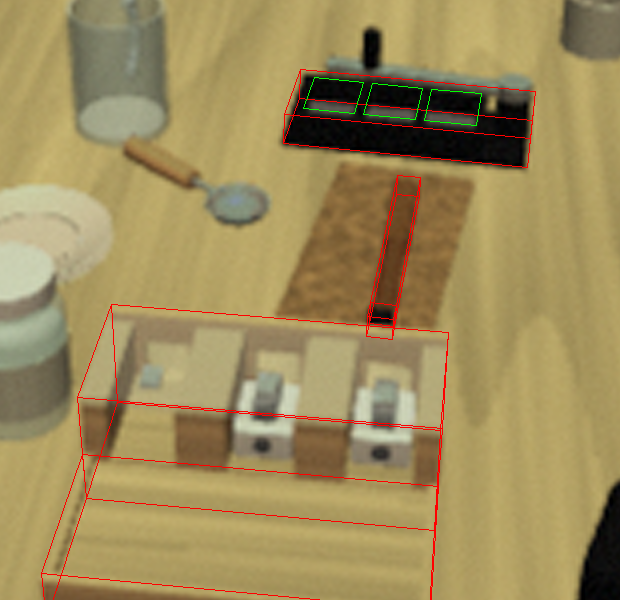

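The overlays line up on the rack, dowel and dock in both views: rack at (.577,.217) with yaw 1.54, dowel at (.503,-.053) with yaw 1.495. Next is gripping the dowel.

```bash
python3 - <<'E'
from h import *
s=get_state(); p=s["position"]; move_l([p[0],p[1],.30],.25)
yaw=1.495; g=np.array([.5027,-.052])+.015*np.array([np.cos(yaw),np.sin(yaw)])
r=best([g[0],g[1],.15],yaw-np.pi/2)
movep([g[0],g[1],.15],r); print(get_state()["q"].round(2))
let_go()
print(move_l([g[0],g[1],.003],.08,until_force=6), get_state()["position"])
grab(80); s=get_state(); print(s["finger_gap"],s["grasp_force"],s["position"])
move_l([g[0],g[1],.15],.1)
s=get_state(); print(s["finger_gap"],s["grasp_force"],s["contact_force"],s["wrist_torque"],s["clock"],s["eef_rot"])
for n in("top","side"):
    f=grab_frame(n); cv2.imwrite(f"pics/g_{n}.png",f["img"][:,:,::-1])
    for t in("dowel_tip","dowel"): print(n,t,[(np.round(d["centre"],1).tolist(),round(float(d["score"]),2)) for d in tip_of(n,t)][:3])
a=cv2.imread("pics/g_top.png")[110:260,200:400]; b=cv2.imread("pics/g_side.png")[110:310,230:430]
cv2.imwrite("pics/g.png",np.hstack([cv2.resize(a,None,fx=2,fy=2),cv2.resize(b,None,fx=1.9,fy=1.5)]))
E
```

```text
[-0.22  0.29 -0.39  0.89  0.    1.43]
False [ 0.50421147 -0.03711405  0.00340259]
-0.003950448531647241 0.0 [ 0.50381994 -0.03702496  0.00298065]
-0.002106113496150857 0.0 [ 0.79886344 -0.41719444 -0.32033656] [0.02646056 0.00276009 0.01049235] 9.6917 [-2.30331403e+00 -2.13489273e+00  1.15733096e-03]
top dowel_tip [([262.3, 183.9], 0.7), ([287.8, 201.8], 0.65)]
top dowel [([375.3, 201.3], 0.31)]
side dowel_tip []
side dowel [([346.7, 214.6], 0.58), ([417.7, 333.2], 0.2)]
```

View pics/g.png

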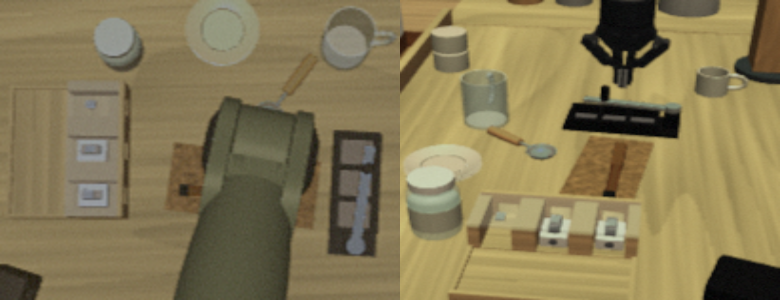

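The fingers closed on nothing. The dowel is still on the mat, with its tip near px (288,202). I'll move aside and re-measure it.

```bash
cat >> h.py <<'E'
def find_dowel(p0=None):
    o=[];tp={}
    for n in("top","side"):
        f=grab_frame(n); r=silhouettes(n,"dowel")
        for t in("dowel","dowel_tip"): tp[n,t]=[(np.round(d["centre"],1).tolist(),round(float(d["score"]),2)) for d in tip_of(n,t)][:2]
        if r: o.append((f,r[0]["mask"].astype(np.float32))); print(n,"mask",int(r[0]["mask"].sum()))
        if n=="top":
            T=f
            if p0 is None: a=ray(f,tp[n,"dowel"][0][0],.002)[:2]; b=ray(f,tp[n,"dowel_tip"][0][0],.011)[:2]; d=b-a; p0=(*a,np.arctan2(d[1],d[0])); print("kp",np.round(p0,4))
    print(tp)
    B=[b+[0,0,.002] for b in DOWEL]
    print("both",maskfit(o,B,p0)); q,c=maskfit(o[:1],B,p0); print("top",q,c); return q,T,o
E
python3 - <<'E'
from h import *
let_go(); movep([.50,-.30,.25],get_state()["eef_rot"])
q,f,o=find_dowel()
k=6; im=cv2.resize(f["img"][:,:,::-1].copy(),None,fx=k,fy=k,interpolation=cv2.INTER_CUBIC)
for b in DOWEL:
    u=((proj(f,place(q,b+[0,0,.002]))+.5)*k); cv2.polylines(im,[cv2.convexHull(u.round().astype(np.int32))],True,(0,0,255),1)
cv2.imwrite("pics/d1.png",im[170*k:240*k,270*k:370*k])
E
```

```text
top mask 261
kp [ 0.5207  0.1766 -1.6186]
side mask 191
{('top', 'dowel'): [([261.7, 202.9], 0.71), ([331.1, 206.8], 0.58)], ('top', 'dowel_tip'): [([289.6, 203.3], 0.81)], ('side', 'dowel'): [([346.3, 217.0], 0.65)], ('side', 'dowel_tip'): [([337.5, 241.2], 0.55), ([310.9, 267.2], 0.43)]}
both (array([ 0.51004508,  0.04539348, -1.64432704]), np.float64(0.8704501986503601))
top [ 0.5104109   0.0469892  -1.64398398] 0.36470305919647217
```

View pics/d1.png

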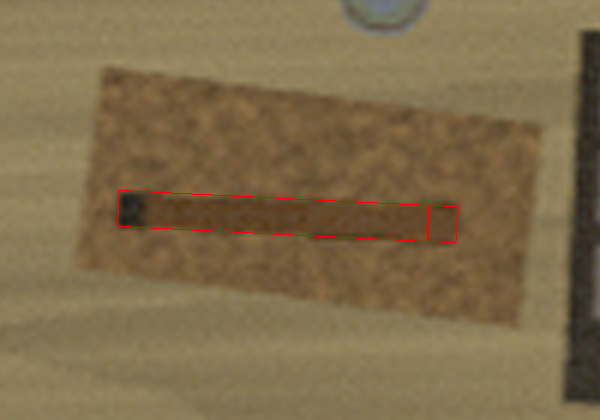

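```bash
python3 - <<'E'
from h import *
f=pickle=None
import pickle
F,S=pickle.load(open("s0.pkl","rb"))
print(proj(F["side"],[[.504,-.037,.15]]),proj(F["top"],[[.504,-.037,.15]]))
s=get_state(); print(s["position"],s["finger_gap"],s["clock"])
# approach, open, look from the side with the fingers low
g=np.array([.5038,-.037]); r=s["eef_rot"]
movep([*g,.10],r); move_l([*g,.002],.08,until_force=6)
s=get_state(); print(s["position"],s["finger_gap"],s["contact_force"])
a=grab_frame("side")["img"]
grab(20); s=get_state(); print(s["position"],s["finger_gap"],s["grasp_force"],s["contact_force"])
b=grab_frame("side")["img"]
w=[cv2.resize(i[150:260,300:400,::-1],None,fx=4,fy=4,interpolation=cv2.INTER_CUBIC) for i in(a,b)]
cv2.imwrite("pics/cl.png",np.hstack(w))
E
```

```text
[[346.5302175  175.42184804]] [[328.39204433 202.87519055]]
[ 0.50018872 -0.29937095  0.24991958] 0.999674755365315 12.2667
[ 0.50428898 -0.03710637  0.0024613 ] 0.9939455046602726 [0.42278845 0.25883612 0.05942154]
[ 0.50380132 -0.03697745  0.00197911] -0.0009093329313245473 0.0 [-0.73903926  0.10890839  0.96475141]
```

View pics/cl.png

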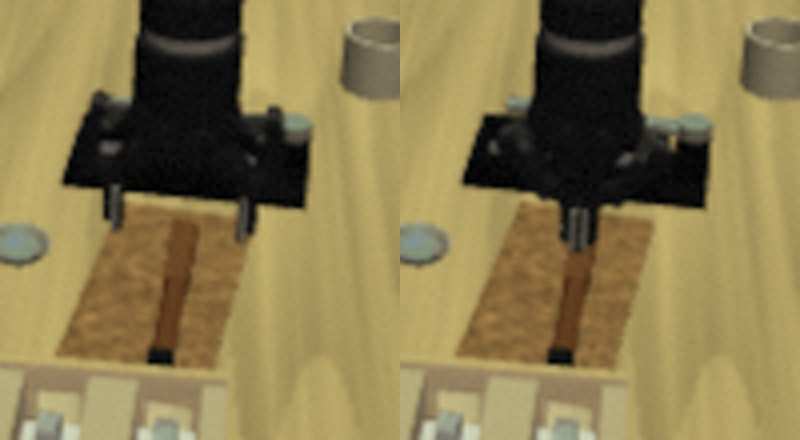

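The picture shows the shut fingertips at crop (578,245), hovering over the dowel. The real tips are therefore about 2–3 cm higher than the reported TCP. I'll touch the bare shelf with shut fingers to calibrate.

```bash
python3 - <<'E'
from h import *
s=get_state(); r=s["eef_rot"]; print(proj(grab_frame("side"),[[.504,-.037,z] for z in(.002,.02,.03)]).round(1))
move_l([.5038,-.037,.06],.15); move_l([.41,-.04,.06],.2)
print(move_l([.41,-.04,.0],.1), move_l([.41,-.04,-.045],.02,until_force=5))
s=get_state(); print(s["position"],s["contact_force"],s["q"].round(3),s["clock"])
move_l([.41,-.04,.10],.2)
E
```

```text
[[344.2 218.7]
 [344.5 213.7]
 [344.6 210.9]]
False True
[ 0.40998356 -0.04001027 -0.0293704 ] [-1.0859473  -0.25473274  7.3394606 ] [-0.277  0.413 -0.816  0.341  0.     1.369] 19.025
```

The tips touch the shelf at a reported z of -29 mm, so the real tip height is the reported z plus 29 mm. I'll apply that offset and grasp again.

```bash
cat >> h.py <<'E'
TZ=.0288
def ml(x,y,z,v=.15,rot=None,uf=None): return move_l([x,y,z-TZ],v,rot=rot,until_force=uf)
def mp(x,y,z,r): movep([x,y,z-TZ],r)
def st():
    s=get_state(); p=s["position"].copy(); p[2]+=TZ; print("st",p.round(4),"gap",round(s["finger_gap"],3),"gf",round(s["grasp_force"],1),"cf",s["contact_force"].round(1),"t",round(s["clock"],1)); return p,s
E
python3 - <<'E'
from h import *
yaw=1.495; g=np.array([.5027,-.052])+.015*np.array([np.cos(yaw),np.sin(yaw)])
r=get_state()["eef_rot"]
let_go(); mp(*g,.08,r); print(ml(*g,.004,.08,uf=6)); st()
grab(80); st()
ml(*g,.12,.1); p,s=st()
# turn to the rack's direction and stand off in front of mouth 1, high
yr=1.5415; R=np.array([.5767,.2170]); ex=np.array([np.cos(yr),np.sin(yr)]); ey=np.array([-ex[1],ex[0]])
t=R-.10*ex-.125*ex+.0*ey
mp(*t,.13,best([*t,.10],yr-np.pi/2)); st()
for n in("top","side"):
    f=grab_frame(n); cv2.imwrite(f"pics/h_{n}.png",f["img"][:,:,::-1])
    for k in("dowel_tip","dowel"): print(n,k,[(np.round(d["centre"],1).tolist(),round(float(d["score"]),2)) for d in tip_of(n,k)][:3])
    print("expect tip",proj(f,[*(t+.125*ex),.13+.007]))
a=cv2.imread("pics/h_top.png")[140:240,200:400]; b=cv2.imread("pics/h_side.png")[150:290,270:410]
cv2.imwrite("pics/h.png",np.hstack([cv2.resize(a,(400,200)),cv2.resize(b,(400,200*2))[:400][:200] if 0 else cv2.resize(b,(200,200))]))
cv2.imwrite("pics/h.png",np.vstack([cv2.resize(a,(560,280)),cv2.resize(b,(560,320))]))
E
```

```text
False
st [ 0.5043 -0.0372  0.0044] gap 0.998 gf 0.0 cf [ 0.4 -0.1  0.4] t 22.2
st [ 0.5039 -0.0371  0.0044] gap 0.187 gf 79.0 cf [-1.4  0.7  7.2] t 22.8
st [ 0.5033 -0.0369  0.1193] gap 0.19 gf 78.4 cf [-0.2 -0.6 -1.3] t 24.1
st [ 0.5704 -0.0074  0.1291] gap 0.188 gf 78.3 cf [-0.1 -0.1 -1.7] t 24.5
top dowel_tip [([204.4, 264.3], 0.7), ([274.5, 180.5], 0.63), ([374.2, 216.1], 0.62)]
top dowel [([261.4, 162.3], 0.63), ([375.3, 128.0], 0.36)]
expect tip [[275.58084149 181.00629264]]
side dowel_tip [([292.1, 205.7], 0.57), ([342.1, 224.8], 0.55), ([318.8, 209.4], 0.54)]
side dowel [([323.9, 183.6], 0.66), ([311.7, 267.0], 0.6)]
expect tip [[316.63621746 208.01596989]]
```

View pics/h.png

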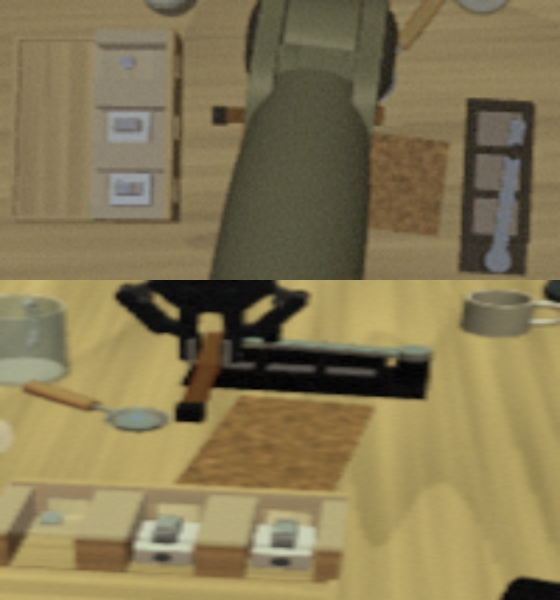

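The dowel is held straight, with its foot at top px (274,181) as predicted. I'll push sleeve 1 now.

```bash
cat >> h.py <<'E'
yr=1.5415; R=np.array([.5767,.2170]); ex=np.array([np.cos(yr),np.sin(yr)]); ey=np.array([-ex[1],ex[0]])
def rk(p): d=p[:2]-R; return np.array([d@ex,d@ey])
def push(ys,L=.125,dz=.007,xe=.052,dy=0,dZ=0):
    z=.0455-dz+dZ; T=lambda x:(*(R+(x-L)*ex+(ys+dy)*ey),z)
    ml(*T(-.075),.15); print("at plate",ml(*T(-.038),.04,uf=5)); p,s=st(); print("tip x",rk(p)[0]+L)
    if rk(p)[0]+L<-.042: return False
    print("touch",ml(*T(-.012),.03,uf=3)); p,s=st(); print("tip x",rk(p)[0]+L)
    print("push",ml(*T(xe),.04,uf=30)); p,s=st(); print("tip x",rk(p)[0]+L)
    ml(*T(-.085),.15); return True
E
python3 - <<'E'
from h import *
push(0.)
for n in("top","side"): cv2.imwrite(f"pics/p1_{n}.png",grab_frame(n)["img"][:,:,::-1])
a=cv2.imread("pics/p1_top.png")[140:240,200:400]; b=cv2.imread("pics/p1_side.png")[170:310,250:390]
cv2.imwrite("pics/p1.png",np.vstack([cv2.resize(a,(560,280)),cv2.resize(b,(560,320))]))
E
```

```text
at plate False
st [0.5719 0.0539 0.0385] gap 0.188 gf 78.3 cf [ 0.2 -0.5 -0.6] t 26.7
tip x -0.038192356874603206
touch True
st [0.5718 0.0727 0.0379] gap 0.187 gf 78.3 cf [ 1.2  0.8 -1. ] t 27.3
tip x -0.019387552512803025
push False
st [0.5747 0.1439 0.0385] gap 0.185 gf 78.2 cf [ 0.1  0.4 -2.2] t 29.3
tip x 0.051890060923032374
```

View pics/p1.png

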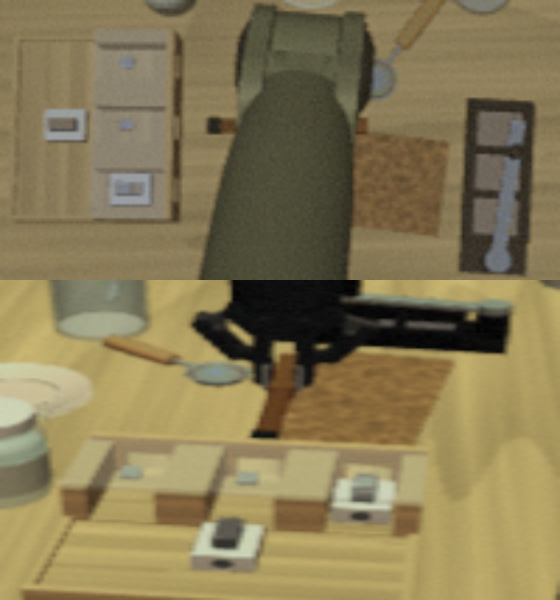

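Cartridge 1 is out on the deck at top px (223,185). Sleeve 2 is next, then I'll return the dowel to the mat.

```bash
python3 - <<'E'
from h import *
if push(.07):
    p,s=st(); ml(p[0],p[1],.10)
    g=np.array([.5127,-.030]); r=best([*g,.08],1.45-np.pi/2)
    mp(*g,.10,r); ml(*g,.02,.12); print(ml(*g,.002,.02,uf=3)); st()
    let_go(); p,s=st(); ml(p[0],p[1],.12,.15); mp(.45,-.30,.25,r)
F={}
for n in("top","side"): F[n]=grab_frame(n); cv2.imwrite(f"pics/p2_{n}.png",F[n]["img"][:,:,::-1])
for t in("cart0","dowel"):
    for n in F: print(t,n,[(np.round(d["centre"],1).tolist(),round(float(d["score"]),2)) for d in tip_of(n,t)][:4])
a=cv2.imread("pics/p2_top.png")[140:240,200:400]; b=cv2.imread("pics/p2_side.png")[150:310,230:430]
cv2.imwrite("pics/p2.png",np.vstack([cv2.resize(a,(600,300)),cv2.resize(b,(375,300)).copy() if 0 else cv2.resize(b,(600,300))]))
E
```

```text
at plate False
st [0.502  0.056  0.0385] gap 0.187 gf 78.3 cf [ 0.6 -0.2 -1.3] t 32.1
tip x -0.038164455915581263
touch True
st [0.5018 0.0724 0.038 ] gap 0.186 gf 78.3 cf [-0.2  1.  -0.9] t 32.7
tip x -0.021753906703273818
push False
st [0.5046 0.146  0.0385] gap 0.187 gf 78.3 cf [-0.3 -0.6 -1. ] t 34.8
tip x 0.05189036444882891
st [0.5005 0.0097 0.0385] gap 0.189 gf 78.3 cf [ 0.1  0.1 -1.7] t 35.8
True
st [ 0.5125 -0.03    0.0044] gap 0.182 gf 79.0 cf [-0.8  0.1  5.2] t 38.2
st [ 0.5116 -0.0298  0.0038] gap 1.001 gf 0.0 cf [ 0.3  0.2 -0.6] t 38.9
cart0 top [([225.8, 184.9], 0.53), ([220.0, 207.2], 0.49)]
cart0 side [([307.0, 289.5], 0.66), ([332.8, 295.5], 0.58), ([373.9, 182.9], 0.5), ([312.9, 247.6], 0.43)]
dowel top [([325.0, 202.9], 0.66)]
dowel side [([420.5, 334.0], 0.21)]
```

View pics/p2.png

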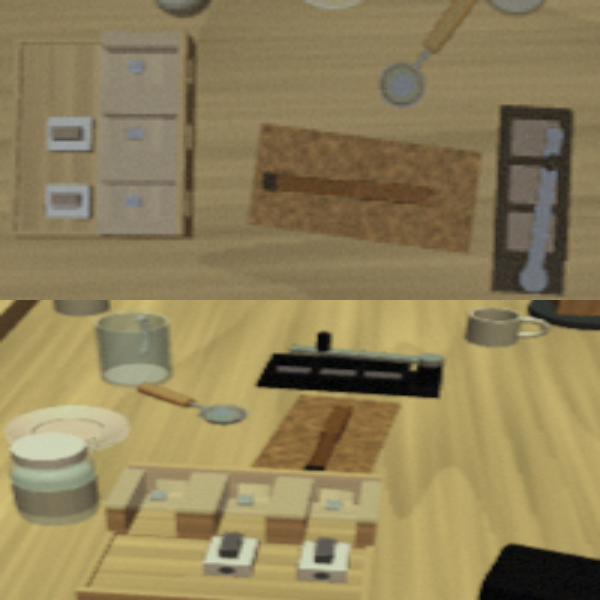

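Both cartridges sit straight on the deck at top px (223,185) and (223,207), and the dowel is back on the mat. Now I'll open the lever.

```bash
cat >> h.py <<'E'
H=np.array([.4163,-.188])
def kn(b): return H+.12*np.array([np.cos(b),np.sin(b)])
def swing(b0,b1,rots,uf=None,z=.064,v=.08):
    for b in np.linspace(b0,b1,max(2,int(abs(b1-b0)/.12)+1))[1:]:
        hit=ml(*kn(b),z,v,rot=rots(b),uf=uf)
        if hit: return True
    return False
E
python3 - <<'E'
from h import *
b0,b1=-.165,-1.48
c=[]
for sg in(1,-1):
    qs=[ik([*kn(b),.064-TZ],down(b+sg*np.pi/2)) for b in(b0,b1)]
    print(sg,[None if q is None else q.round(2) for q in qs])
    if all(q is not None for q in qs): c.append((max(abs(q[5]) for q in qs),sg))
sg=min(c)[1]; print(sg); rot=lambda b:down(b+sg*np.pi/2)
let_go(); mp(*kn(b0),.15,rot(b0)); print(ml(*kn(b0),.064,.1,uf=6)); grab(30); st()
print(swing(b0,b1,rot)); p,s=st(); let_go(); ml(p[0],p[1],.16,.2)
mp(.45,-.05,.30,rot(b0))
F={}
for n in("top","side"): F[n]=grab_frame(n); cv2.imwrite(f"pics/l_{n}.png",F[n]["img"][:,:,::-1])
for t in("lever_knob","pocket0","dock","lever_hinge"):
    for n in F: print(t,n,[(np.round(d["centre"],1).tolist(),round(float(d["score"]),2)) for d in tip_of(n,t)][:4])
for n in F:
    r=silhouettes(n,"dock"); 
    if r: print(n,maskfit([(F[n],r[0]["mask"].astype(np.float32))],DOCK,(.5157,-.196,-.087)))
a=cv2.imread("pics/l_top.png")[170:260,340:430]; cv2.imwrite("pics/l.png",cv2.resize(a,None,fx=6,fy=6,interpolation=cv2.INTER_CUBIC))
E
```

```text
1 [array([-0.5 ,  0.53, -0.34,  0.7 ,  0.  , -0.33]), array([-0.76,  0.46, -0.47,  0.64,  0.  ,  0.72])]
-1 [array([-0.5 ,  0.53, -0.34,  0.7 ,  0.  ,  2.81]), array([-0.76,  0.46, -0.47,  0.64,  0.  , -2.43])]
1
False
st [ 0.5348 -0.2078  0.0642] gap 0.175 gf 29.2 cf [-0.6  0.2  2.4] t 44.3
False
st [ 0.4271 -0.3068  0.0641] gap 0.169 gf 29.6 cf [-2.7  2.   5.6] t 47.8
lever_knob top [([417.0, 227.0], 0.54), ([377.5, 229.7], 0.41)]
lever_knob side [([368.4, 157.6], 0.61)]
pocket0 top [([374.9, 199.0], 0.87), ([374.6, 218.1], 0.58), ([380.3, 183.9], 0.58)]
pocket0 side [([343.3, 193.4], 0.98), ([329.0, 190.1], 0.71), ([357.2, 194.7], 0.7)]
dock top [([378.3, 202.1], 0.65)]
dock side [([339.3, 196.6], 0.61), ([357.4, 191.9], 0.15)]
lever_hinge top [([339.0, 154.8], 0.61), ([376.4, 229.4], 0.57)]
lever_hinge side [([372.9, 182.4], 0.72), ([284.6, 245.2], 0.67)]
top (array([ 0.51450663, -0.20079583, -0.05957885]), np.float64(0.3608843982219696))
side (array([ 0.51575824, -0.19383185, -0.06361782]), np.float64(0.17991673946380615))
```

View pics/l.png

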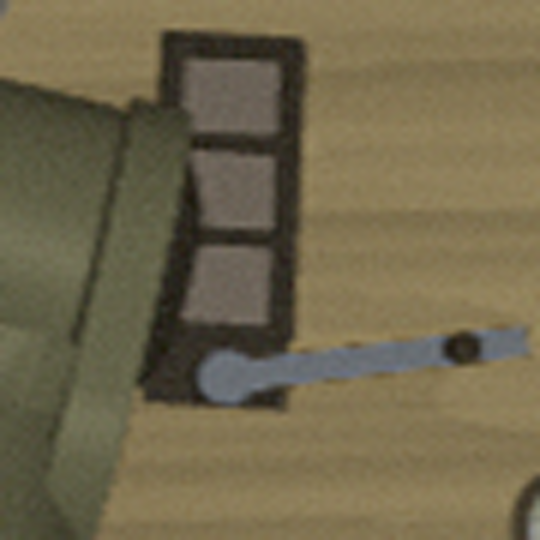

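The lever is well open (knob at crop 462,348) and all three pockets are visible. I'll clear the arm and fit the pocket floors and cartridges accurately.

```bash
python3 - <<'E'
from h import *
movep([.30,.03,.30],best([.30,.03,.30],0)); F={}
for n in("top","side"): F[n]=grab_frame(n); cv2.imwrite(f"pics/m_{n}.png",F[n]["img"][:,:,::-1])
f=F["top"]
def fitg(score,p0):
    b=minimize(lambda d:score(np.array(p0)+d*[.01,.01,.1]),np.zeros(3),method="Nelder-Mead",options=dict(initial_simplex=[[0,0,0],[.6,0,0],[0,.6,0],[0,0,.6]],xatol=.005,fatol=1e-6,maxiter=300)); return np.array(p0)+b.x*[.01,.01,.1],b.fun
g=cv2.cvtColor(f["img"],cv2.COLOR_RGB2GRAY).astype(np.float32)
def rp(p):
    m=0
    for x in(-.05,0,.05):
        q=[render(f,p,[np.array([[x-.021,-.026,z],[x+.021,-.026,z],[x+.021,.026,z],[x-.021,.026,z]])],8) for z in(.008,.028)]
        m=m+np.minimum(*q)
    return cv2.GaussianBlur(m,(0,0),.7)
W=render(f,(.5157,-.196,-.08),[box(-.079,.079,-.034,.034,.028,.028)])>.5
def sc(p):
    m=rp(p)[W]; A=np.c_[m,np.ones_like(m)]; return np.linalg.lstsq(A,g[W],rcond=None)[1][0]/1e4
P,c=fitg(sc,(.5157,-.196,-.08)); print("dock by pockets",P.round(4),c, sc(np.array([.5157,-.196,-.087])))
for x in(0,.05): print("pocket",place(P,[x,0,.008]).round(4))
o=[(n,[(np.round(d["centre"],1).tolist(),round(float(d["score"]),2),d["mask"]) for d in silhouettes(n,"cart1")]) for n in F]
C=[box(-.023,.023,-.018,.018,.0305,.0525),box(-.015,.015,-.007,.007,.0525,.0665)]
for ys in(0,.07):
    p0=(*(R+.076*ex+ys*ey),yr)
    Wc=render(f,p0,[box(-.034,.034,-.029,.029,.04,.04)])>.5; 
    w=f["img"].astype(np.float32).min(2)
    def sb(p):
        A=np.c_[*[cv2.GaussianBlur(render(f,p,[b],8),(0,0),.7)[Wc] for b in C],np.ones(Wc.sum())]; return np.linalg.lstsq(A,w[Wc],rcond=None)[1][0]/1e4
    q,c=fitg(sb,p0); print("cart",ys,"nominal",np.round(p0,4),"fit",q.round(4),"rack",rk(q).round(4),c)
    for n,l in o:
        for ce,s_,m in l:
            if np.linalg.norm(np.array(ce)-proj(F[n],[*q[:2],.045])[0])<15: print(" mask",n,s_,maskfit([(F[n],m.astype(np.float32))],C,q)[0].round(4))
E
```

```text
dock by pockets [ 0.5155 -0.1937 -0.083 ] 3.5963828563690186 8.688229
pocket [[ 0.5155 -0.1937  0.008 ]]
pocket [[ 0.5653 -0.1978  0.008 ]]
cart 0 nominal [0.5789 0.293  1.5415] fit [0.5792 0.2943 1.5309] rack [ 0.0773 -0.0002] 12.412821017552982
 mask top 0.59 [0.5789 0.2912 1.545 ]
 mask side 0.85 [0.5792 0.2916 1.5613]
cart 0.07 nominal [0.509  0.295  1.5415] fit [0.5097 0.2965 1.5363] rack [0.0775 0.0693] 9.532392725333825
 mask top 0.6 [0.5095 0.292  1.5718]
 mask side 0.88 [0.5089 0.2928 1.5409]
```

The fits agree across methods to about 2 mm. I'll place the first cartridge in pocket 2.

```bash
cat >> h.py <<'E'
D=np.array([.5155,-.1942,-.083])
def pick(c,off=.004):
    z=.0525+off; a=yr-np.pi/2; r=best([*c,.15],a)
    let_go(); mp(*c,.16,r); print("dn",ml(*c,z,.1,uf=6)); st(); grab(35); st(); ml(*c,.16,.12); p,s=st(); return s["finger_gap"]>.1
def insert(x,off=.004,drop=0.):
    t=place(D,[x,0,0])[0,:2]; r=best([*t,.15],D[2]); h=.008+.022+off
    mp(*t,.16,r); ml(*t,h+.025,.12)
    for dx,dy in[(0,0),(.0025,0),(-.0025,0),(0,.0025),(0,-.0025),(.002,.002),(-.002,-.002),(.002,-.002),(-.002,.002)]:
        q=t+[dx,dy]; ml(*q,h+.025,.1); hit=ml(*q,h+drop-(.001 if drop==0 else 0),.03,uf=4); p,s=st()
        if p[2]<h+max(drop,.004)+.001: print("in",dx,dy,hit); return True
    return False
E
python3 - <<'E'
from h import *
if pick([.5790,.2928]) and insert(.05):
    let_go(); p,s=st(); ml(p[0],p[1],.16,.15); mp(.35,.0,.28,s["eef_rot"])
F={}
for n in("top","side"): F[n]=grab_frame(n); cv2.imwrite(f"pics/c1_{n}.png",F[n]["img"][:,:,::-1])
for n in F: print(n,[(np.round(d["centre"],1).tolist(),round(float(d["score"]),2)) for d in tip_of(n,"cart1")][:4],proj(F[n],place(D,[.05,0,.008])))
a=cv2.imread("pics/c1_top.png")[170:250,330:430]; b=cv2.imread("pics/c1_side.png")[140:220,300:400]
cv2.imwrite("pics/c1.png",np.hstack([cv2.resize(i,None,fx=4,fy=4,interpolation=cv2.INTER_CUBIC) for i in(a,b)]))
E
```

```text
dn False
st [0.5796 0.2931 0.0573] gap 1.001 gf 0.0 cf [-0.1 -0.5  0.2] t 56.1
st [0.579  0.2928 0.0567] gap 0.151 gf 38.0 cf [-0.1 -0.6  1. ] t 56.7
st [0.5783 0.2925 0.1591] gap 0.148 gf 37.8 cf [-0.4  0.1 -0.8] t 57.7
st [ 0.5651 -0.1981  0.034 ] gap 0.151 gf 38.4 cf [-0.6  0.9  5.2] t 61.8
in 0 0 True
st [ 0.5643 -0.1978  0.0332] gap 1.003 gf 0.0 cf [-0.5  0.6 -0. ] t 62.5
top [([324.9, 199.5], 0.75), ([222.9, 205.8], 0.6), ([378.4, 184.4], 0.5)] [[377.74332747 185.88092587]]
side [([335.5, 295.2], 0.57), ([330.3, 187.0], 0.48)] [[327.63595617 188.62464419]]
```

View pics/c1.png

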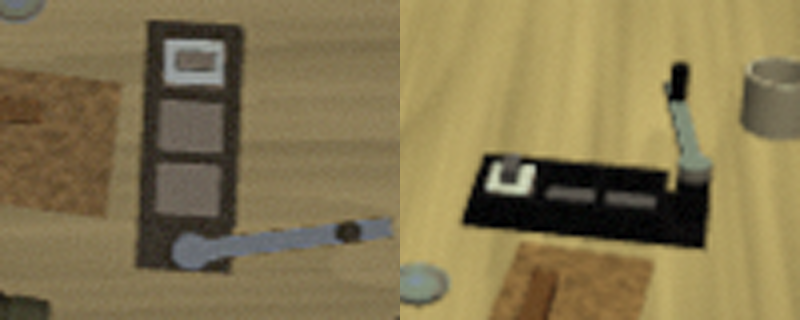

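The first cartridge is home in pocket 2 (crop 195,62), with contact at the expected height. For the second in pocket 1, I'll release it 9 mm up so the opening fingers clear the neighbouring rib.

```bash
python3 - <<'E'
from h import *
if pick([.5093,.2938]) and insert(0.,drop=.009):
    let_go(); sleep(.3); p,s=st(); ml(p[0],p[1],.16,.15); mp(.35,.0,.28,s["eef_rot"])
F={}
for n in("top","side"): F[n]=grab_frame(n); cv2.imwrite(f"pics/c2_{n}.png",F[n]["img"][:,:,::-1])
for n in F: print(n,[(np.round(d["centre"],1).tolist(),round(float(d["score"]),2)) for d in tip_of(n,"cart1")][:4],proj(F[n],place(D,[[.05,0,.008],[0,0,.008]])).round(1).tolist())
a=cv2.imread("pics/c2_top.png")[170:250,330:430]; b=cv2.imread("pics/c2_side.png")[140:220,300:400]
cv2.imwrite("pics/c2.png",np.hstack([cv2.resize(i,None,fx=4,fy=4,interpolation=cv2.INTER_CUBIC) for i in(a,b)]))
E
```

```text
dn False
st [0.5099 0.2941 0.0572] gap 1.003 gf 0.0 cf [0.1 0.1 0.2] t 68.5
st [0.5093 0.2938 0.0566] gap 0.15 gf 38.2 cf [-0.7  0.4  0.3] t 69.2
st [0.5087 0.2935 0.1592] gap 0.147 gf 38.0 cf [ 0.5  0.5 -0.8] t 70.2
st [ 0.5155 -0.1942  0.0429] gap 0.152 gf 38.0 cf [-0.2 -0.2 -0.5] t 74.1
in 0 0 False
st [ 0.5155 -0.1942  0.043 ] gap 1.0 gf 0.0 cf [ 0.8 -0.  -0. ] t 75.1
top [([378.9, 185.1], 0.72), ([375.6, 200.4], 0.72), ([284.6, 196.6], 0.61)] [[377.7, 185.9], [377.0, 201.4]]
side [([339.8, 194.3], 0.47), ([327.4, 189.6], 0.41)] [[327.6, 188.6], [342.4, 190.1]]
```

View pics/c2.png

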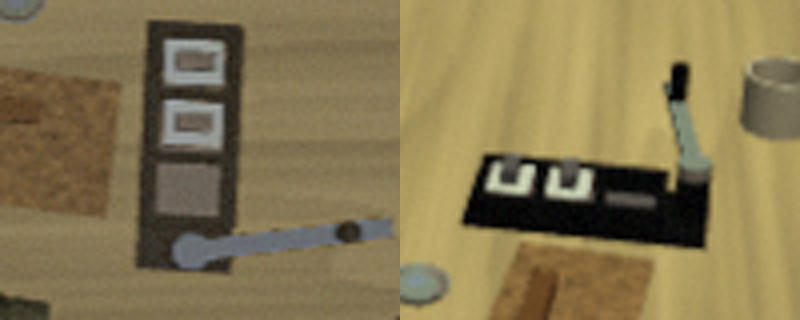

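Both cartridges appear level and home at crop (195,62) and (192,124). I'll confirm the second with a touch on its rib top, then shut the lever.

```bash
python3 - <<'E'
from h import *
rot=lambda b:down(b+np.pi/2)
t=place(D,[0,0,0])[0,:2]; r=best([*t,.15],D[2])
grab(20); mp(*t,.10,r); ml(*t,.055,.1); print(ml(*t,.040,.02,uf=4)); p,s=st(); ml(*t,.16,.2); let_go()
b0=-1.48; mp(*kn(b0),.16,rot(b0)); print(ml(*kn(b0),.064,.1,uf=6)); grab(40); st()
print("hit",swing(b0,-.16,rot)); print("stop",swing(-.16,-.05,rot,uf=8,v=.04)); p,s=st()
d=p[:2]-H; print("bearing",np.arctan2(d[1],d[0]))
let_go(); ml(p[0],p[1],.16,.2); mp(.30,.03,.30,best([.30,.03,.30],0))
F={}
for n in("top","side"): F[n]=grab_frame(n); cv2.imwrite(f"pics/e_{n}.png",F[n]["img"][:,:,::-1])
for n in F:
  for k in("lever_knob","lever_hinge","dowel","dowel_tip"): print(n,k,[(np.round(d["centre"],1).tolist(),round(float(d["score"]),2)) for d in tip_of(n,k)][:3])
a=cv2.imread("pics/e_top.png")[160:240,270:420]; b=cv2.imread("pics/e_side.png")[140:240,270:420]
cv2.imwrite("pics/e.png",np.vstack([cv2.resize(i,None,fx=3.3,fy=3.3,interpolation=cv2.INTER_CUBIC) for i in(a,b)]))
E
```

```text
True
st [ 0.5155 -0.1942  0.0435] gap -0.004 gf 2.6 cf [-0.5 -0.3  5.1] t 80.4
False
st [ 0.4272 -0.3076  0.0642] gap 0.168 gf 38.9 cf [-0.1  0.2  2.8] t 84.3
hit False
stop False
st [ 0.5371 -0.196   0.0643] gap 0.168 gf 39.3 cf [ 5.2 -2.1  1. ] t 88.5
bearing -0.06628554517328074
top lever_knob [([377.5, 195.2], 0.54)]
top lever_hinge [([378.2, 231.1], 0.81)]
top dowel [([323.9, 196.9], 0.51), ([204.7, 262.5], 0.4)]
top dowel_tip [([284.3, 193.3], 0.62)]
side lever_knob [([336.9, 169.4], 0.69)]
side lever_hinge [([372.3, 184.8], 0.73), ([342.5, 251.3], 0.21)]
side dowel [([336.1, 217.6], 0.76), ([356.1, 193.7], 0.4)]
side dowel_tip [([321.3, 248.0], 0.61)]
```

View pics/e.png

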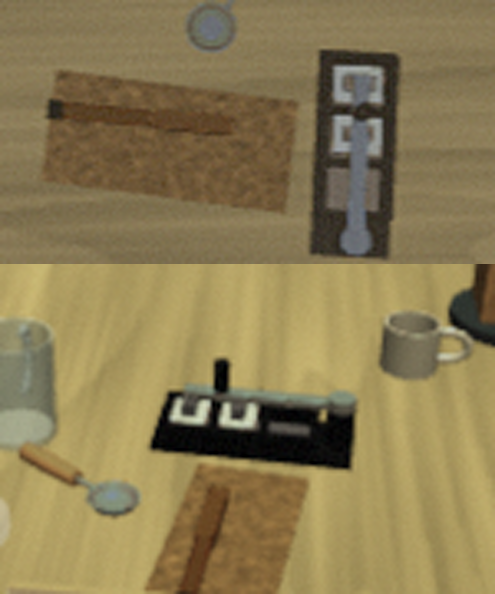

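The lever lies shut along the dock over both cartridges. The dowel was knocked a few centimetres, but its handle (crop ~190,122) is still well inside the mat and flat, about 17 mm off the mat's centre line against the 55 mm limit. Handing in.

```bash
python3 -c "
from cell import *
print(sign_off())"
```

```text
the job is handed in; nothing more can be done
None
```

The job is handed in, with no verdict returned: both cartridges present were pushed out and sit home in dock pockets 1 and 2, the lever is shut over them, and the dowel lies on the mat.

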